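# Bearing balls into the lidded pot

### The arm

A 6-joint arm with a two-finger parallel gripper is mounted at the origin on the work surface. World frame = base frame: x ahead of the robot, y to its left, z up, the work surface at z = 0. Lengths are in m, angles in rad, forces in N, time in s.
With the tool pointing down it reaches from about 0.3 to 1 m from the base axis. Payload 5.1 kg.
Tool frame: the origin (TCP) lies on the centre line of the jaws, within the pads' length; the fingertips stand 8 mm ahead of it and the grasp point (between the pads) lies 11 mm behind it; z points along the fingers, y is the line along which they close (so a half turn about z gives the same grasp; the last joint's range is limited). The gripper opens to 95 mm and grips with 3 to 60 N. Pads are 20 mm wide; open, the fingers measure 119 mm over their backs; the gripper's body (75 mm by 180 mm) begins 59 mm behind the grasp point.
Start: joints at [1.071, 0.124, 1.65, -0, 1.367, -0.083], TCP at [0.263, 0.594, 0.223] pointing down, gripper open.
Joint ranges: [-2.61, 2.61], [-1.02, 2.33], [0.03, 2.71], [-1.35, 4.49], [0.32, 2.68], [-2.91, 2.91]. Speed limits (rad/s): [2.57, 2.57, 3.14, 3.14, 3.14, 3.14].

### API

Orientations are given as a 3x3 rotation matrix whose columns are the frame's x, y, z axes.
In Python, from workcell import manip gives the robot as it stands.
- The arm moves only by the tool carry_out, never from a script. Its arguments are lists of equal length, an entry for each row: "dp": the shift along the tool's x, y, z in units of 50 mm (1.0 is 50 mm), a list of three; "turn": the turn about the tool's z in units of 5 degrees (1.0 is 5 degrees). A call has exactly 8 rows; each row shifts and turns the commanded pose from where the row before left it, along the tool's axes as they then stand; what a row does not reach is not made up. A row lasts 1/10 s, in which the tool goes at most 50 mm and 8.59 degrees, less where a joint would pass 70% of its speed; a pose out of reach is approached as far as the arm can. A call is refused whole if a number of a shift passes 1 or a number of a turn 1, either way. A call with a gripper value outside its range is refused whole. "gripper" is the finger opening in mm, from 0 to 95.1, set as the call begins (left out, the last holds). The fingers move at their own pace and stop on an object; the grip force is fixed at half the most. Time passes only in rows, so rows that do not move let the fingers close, or fill a call up. It gives the time, the measured TCP pose, the force, the opening and the grip force at its end, in the units of the state.
- manip.get_obs(): the state, without advancing time (a new reading comes with each control period).
- manip.read_camera(name): name is "scene" or "top" or "wrist"; returns a dict with "color" (400x640x3 uint8, red, green, blue), "fovy" (degrees; the focal length in pixels is half the picture's height over the tangent of half this angle, whatever the lens; pixels are square), "cx", "cy" (the principal point, pixels), "world_to_cam" (4x4, takes a point from world to camera coordinates); the wrist camera has in their place "T_tool_cam" (4x4, takes a point from camera to tool coordinates, whose origin is the TCP and whose axes are the flange's). Camera axes: x right, y down, z forward; pixel columns grow to the right and rows downward; lengths in m; the calibration is good to about 2 mm. A picture is of the moment at which its call begins: read the wrist's pose just before it. There is no depth.
- manip.hand_in(): hands the job in; it is judged then, once.
The state is a dict: "clock": time; "joint_positions": joint angles; "dq": joint speeds; "effort": joint torques, N m; "ee_pos": TCP position; "orientation": TCP orientation; "contact_force": force on the tool from outside, world axes, zero at the start; "wrist_torque": the same for the moment, N m; "gripper_width": opening from 0.0 (shut) to 1.0 (fully open); "grasp_force": force on a finger pad.
Only numpy, scipy, OpenCV 4.12 (cv2) and the standard library are available. Lean on these libraries where they do the work, as an engineer would, in place of code of your own. Each camera call takes 0.05 s, during which the arm holds its last target. There are 200 camera calls.

### The job

Pour all eight bearing balls from the small aluminium cup into the wide steel pot and stand the empty cup upright on the bench. Then put the loose lid on the pot so that it sits fully down and level, leaving the other things on the bench as they are.

Things in the scene. Friction and masses are not known exactly. Their poses are not given: they have to be found in the camera images.
- cup: the small plain aluminium cup, round, open at the top, no handle, standing on the bench with the eight balls in it. 75 mm tall, outside diameter 51 mm at the base growing evenly to 60 mm at the rim, wall 2.5 mm, floor 4 mm thick, about 0.12 kg empty. Origin: centre of its underside; z is its axis, pointing up out of the mouth.
- cup_rim (a point): centre of the cup's mouth, 75 mm above the cup's origin on its axis.
- pot: the wide, low, heavy dark steel pot, round, open at the top, empty at the start, loose on the bench. 100 mm outside diameter, 55 mm tall, wall 4 mm (92 mm inside diameter), floor 5 mm thick, about 0.8 kg. Origin: centre of its underside; z is its axis, up.
- lid: pot's loose steel lid, right way up on the bench: plate 108 mm diameter, 5 mm thick; under it a round step (82 mm diameter, 5 mm deep) that drops into the pot's mouth with 5 mm to spare all round; on top a round knob, 26 mm diameter, 18 to 42 mm above the origin. About 0.22 kg. Origin: centre of the step's underside; seated it is 50 mm above the pot's origin. z: axis, up.
- spool: bystander: grey ceramic insulator spool, 42 mm in diameter, 46 mm tall, loose. Origin: centre of its underside.
- race: bystander: steel ball bearing race, a ring 72 mm outside diameter, 52 mm inside, 17 mm tall, loose, lying flat. Origin: centre of its underside.
- base_plate: bystander: cast-iron magneto base plate fixed to the bench, 100 x 150 mm, 14 mm thick, with two brass terminal posts 26 mm tall on it (40 mm above the bench). Origin: centre of its underside.
- unit_drawer0_handle (a point): bystander: the round pull of the half-open steel drawer in the low cabinet (160 x 260 mm, 110 mm tall) at the bench's far right, 40 to 65 mm open; the point is the pull's grip point. The drawer slides along x.
- ball0_center (a point): centre of steel bearing ball 1 of eight, all alike: 16 mm in diameter, 17 g, lightly greased and free-rolling, lying loose in the cup at the start.
- ball1_center (a point): centre of steel bearing ball 2 of eight, all alike: 16 mm in diameter, 17 g, lightly greased and free-rolling, lying loose in the cup at the start.
- ball2_center (a point): centre of steel bearing ball 3 of eight, all alike: 16 mm in diameter, 17 g, lightly greased and free-rolling, lying loose in the cup at the start.
- ball3_center (a point): centre of steel bearing ball 4 of eight, all alike: 16 mm in diameter, 17 g, lightly greased and free-rolling, lying loose in the cup at the start.
- ball4_center (a point): centre of steel bearing ball 5 of eight, all alike: 16 mm in diameter, 17 g, lightly greased and free-rolling, lying loose in the cup at the start.
- ball5_center (a point): centre of steel bearing ball 6 of eight, all alike: 16 mm in diameter, 17 g, lightly greased and free-rolling, lying loose in the cup at the start.
- ball6_center (a point): centre of steel bearing ball 7 of eight, all alike: 16 mm in diameter, 17 g, lightly greased and free-rolling, lying loose in the cup at the start.
- ball7_center (a point): centre of steel bearing ball 8 of eight, all alike: 16 mm in diameter, 17 g, lightly greased and free-rolling, lying loose in the cup at the start.
Mind the look-alikes: they are no part of the job. Several things look just like the lid: the one meant starts farthest to the robot's left.

How it is judged:
On the way, in this order (a step that is already met when the one before it is completed fails the run):
1. the cup is held tilted by more than about 35 degrees with its mouth over or beside the pot (angle between cup's own z axis and vertical above 0.6 rad and horizontal distance between cup_rim and pot below 0.12 m and height (world z) of cup_rim above 0.06 m and contact force between the fingers and cup above 0.5 N), for 0.02 s.
2. all eight balls are in the pot (horizontal distance between each of ball0_center, ball1_center, ball2_center, ball3_center, ball4_center, ball5_center, ball6_center, ball7_center and pot below 0.042 m and z of ball0_center in the frame of pot between 0 and 0.055 m and z of ball1_center in the frame of pot between 0 and 0.055 m and z of ball2_center in the frame of pot between 0 and 0.055 m and z of ball3_center in the frame of pot between 0 and 0.055 m and z of ball4_center in the frame of pot between 0 and 0.055 m and z of ball5_center in the frame of pot between 0 and 0.055 m and z of ball6_center in the frame of pot between 0 and 0.055 m and z of ball7_center in the frame of pot between 0 and 0.055 m), for 0.2 s.
3. the empty cup stands upright on the bench, let go (height (world z) of cup between -0.004 and 0.006 m and angle between cup's own z axis and vertical below 0.08 rad and contact force between the fingers and cup below 0.1 N), for 0.2 s.
At the end, for the whole second after the job is handed in: All eight balls are in the upright pot; the lid rests on its rim all round, step inside the mouth (height within 2 mm, level within 2 degrees); the empty cup stands upright on the bench (within 4.5 degrees); all are let go and at rest (all of step 2 and all of step 3 and horizontal distance between lid and pot below 0.008 m and z of lid in the frame of pot between 0.0475 and 0.052 m and angle between the z axis of lid and the z axis of pot, either way round below 0.035 rad and angle between each of lid, pot's own z axis and vertical below 0.05 rad and height (world z) of pot below 0.006 m and linear speed of each of lid, cup, pot below 0.02 m/s); the robot touches nothing.
It fails at once if the ceramic spool is pushed more than 25 mm (distance of spool from where it was at the start of the episode above 0.025 m).
It fails at once if the bearing race is pushed more than 25 mm (distance of race from where it was at the start of the episode above 0.025 m).
It fails at once if the drawer is pushed more than 25 mm (distance of unit_drawer0_handle from where it was at the start of the episode above 0.025 m).
It also fails if it takes over 72 s, if anything falls off the work surface, if the arm or the gripper's body presses on something with over 40 N, if the wrist force passes 120 N, or if a joint passes its speed limit or range.

## Working session

There is one attempt and no reset: what is moved stays moved. The work goes in short steps, Python scripts to look and compute and a tool call to move; the robot and the scene stay as the last step left them, time stands still between calls to the robot, and variables do not carry over. Pictures are saved under pics/ and viewed, at most 10 in all, crops included, and the job is handed in when it is done.

Besides the shell and the picture viewer there is one more tool, called after ">>>" as name(argument=value, ...) on one line, values as JSON. carry_out: Moves the arm, as the interface text tells. Its arguments: {"type":"object","properties":{"dp":{"type":"array"},"turn":{"type":"array"},"gripper":{"type":"number"}},"required":["dp","turn"]}

```bash
ls; mkdir -p pics
cat > h.py <<'E'
import numpy as np,cv2
from workcell import manip
def cam(n):
    o=manip.get_obs(); c=manip.read_camera(n); f=200/np.tan(np.radians(c["fovy"])/2)
    if "world_to_cam" in c: T=np.linalg.inv(c["world_to_cam"])
    else:
        W=np.eye(4);W[:3,:3]=o["orientation"];W[:3,3]=o["ee_pos"];T=W@c["T_tool_cam"]
    return dict(img=c["color"],f=f,cx=c["cx"],cy=c["cy"],T=T)
def ray(c,u,v):
    d=c["T"][:3,:3]@np.array([(u-c["cx"])/c["f"],(v-c["cy"])/c["f"],1]);return c["T"][:3,3],d
def onz(c,u,v,z):
    p,d=ray(c,u,v);return p+d*(z-p[2])/d[2]
def proj(c,P):
    q=np.linalg.inv(c["T"])@np.append(P,1);return c["f"]*q[0]/q[2]+c["cx"],c["f"]*q[1]/q[2]+c["cy"]
def tri(a,b):
    A=[];B=[]
    for c,(u,v) in (a,b):
        p,d=ray(c,u,v);d=d/np.linalg.norm(d);M=np.eye(3)-np.outer(d,d);A.append(M);B.append(M@p)
    return np.linalg.lstsq(np.vstack(A),np.hstack(B),rcond=None)[0]
def save(c,n): cv2.imwrite(f"pics/{n}.png",c["img"][:,:,::-1])
E
python3 - <<'E'
from h import *
import pickle
cs={n:cam(n) for n in("scene","top","wrist")}
pickle.dump(cs,open("c0.pkl","wb"))
for n in cs: save(cs[n],n+"0"); print(n,cs[n]["f"],cs[n]["T"].round(3).tolist(),cs[n]["cx"],cs[n]["cy"])
print(manip.get_obs())
E
```

```text
pics
scene 496.2464755724486 [[0.868, 0.427, -0.255, 0.847], [0.497, -0.742, 0.45, -0.465], [0.003, -0.517, -0.856, 0.987], [0.0, 0.0, 0.0, 1.0]] 323.83255949481617 209.266325901738
top 418.35519819394244 [[-0.028, -0.986, 0.165, 0.454], [-0.999, 0.031, 0.02, 0.015], [-0.025, -0.164, -0.986, 0.927], [0.0, 0.0, 0.0, 1.0]] 319.6495353047214 192.9746432799622
wrist 320.26419190600416 [[0.405, 0.888, 0.219, 0.202], [0.914, -0.393, -0.1, 0.621], [-0.003, 0.241, -0.971, 0.383], [0.0, 0.0, 0.0, 1.0]] 323.55258647113044 200.29651782323728
{'clock': 0.15, 'joint_positions': array([ 1.07141319e+00,  1.24348941e-01,  1.65136587e+00, -4.61391019e-06,
        1.36749167e+00, -8.25947004e-02]), 'dq': array([-0.00061242, -0.0004311 , -0.0040162 ,  0.00182386, -0.00065933,
        0.00070435]), 'effort': array([ 1.26716684e-03, -4.18190825e+01, -3.60473549e+01,  7.75164762e-02,
        4.68297384e-02, -1.13663116e-04]), 'ee_pos': array([0.26292691, 0.59391511, 0.22167024]), 'orientation': array([[-9.14394106e-01,  4.04824442e-01, -7.68865480e-04],
       [ 4.04825151e-01,  9.14393014e-01, -1.41890089e-03],
       [ 1.28639464e-04, -1.60869069e-03, -9.99998698e-01]]), 'contact_force': array([ 0.41632145, -0.38144071,  0.35542177]), 'wrist_torque': array([0.02683863, 0.02294773, 0.02372582]), 'grasp_force': 0.0, 'gripper_width': 0.9975455653361879}
```

View pics/top0.png

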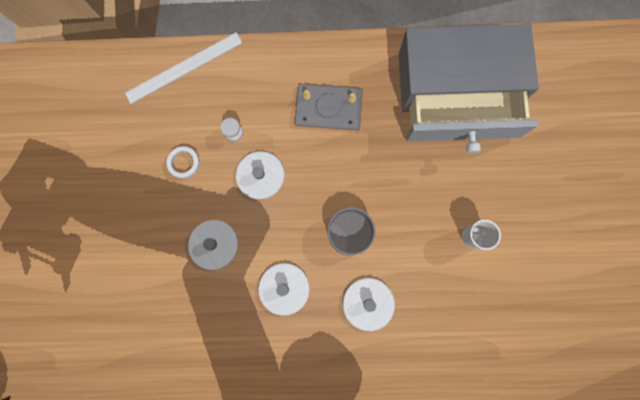

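View pics/scene0.png

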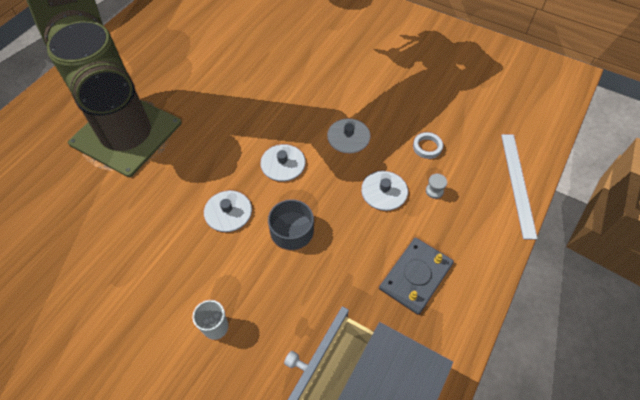

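```bash
cat > m.py <<'E'
from h import *
import pickle,sys
cs=pickle.load(open("c0.pkl","rb"))
def tile(c,u,v,w=66,h=70,k=4):
    im=cv2.resize(c["img"][v-h//2:v+h//2,u-w//2:u+w//2,::-1],None,fx=k,fy=k,interpolation=cv2.INTER_CUBIC)
    for i in range(0,w,10):
        cv2.line(im,(i*k,0),(i*k,6),(0,0,255),1);cv2.putText(im,str(u-w//2+i),(i*k,14),0,.3,(0,255,255),1)
    for j in range(0,h,10):
        cv2.line(im,(0,j*k),(6,j*k),(0,0,255),1);cv2.putText(im,str(v-h//2+j),(8,j*k+4),0,.3,(0,255,255),1)
    return im
t,s=cs["top"],cs["scene"]
cv2.imwrite("pics/m0.png",np.vstack([np.hstack([tile(t,485,235),tile(t,351,231),tile(t,213,245)]),np.hstack([tile(s,210,318),tile(s,292,225),tile(s,349,135)])]))
for n,p in dict(A=(213,245),B=(260,175),C=(283,289),D=(369,304)).items(): print(n,onz(t,*p,.01).round(3))
for n,a,b in(("cup",(485,235),(210,315)),("pot",(351,231),(292,220)),("knob",(210,244),(349,127))): print(n,tri((t,a),(s,b)).round(4))
E
python3 m.py
```

```text
A [0.499 0.27  0.01 ]
B [0.652 0.166 0.01 ]
C [0.401 0.117 0.01 ]
D [ 0.365 -0.065  0.01 ]
cup [ 0.5017 -0.2981  0.0717]
pot [ 0.5191 -0.0302  0.0461]
knob [0.5005 0.2685 0.0408]
```

View pics/m0.png

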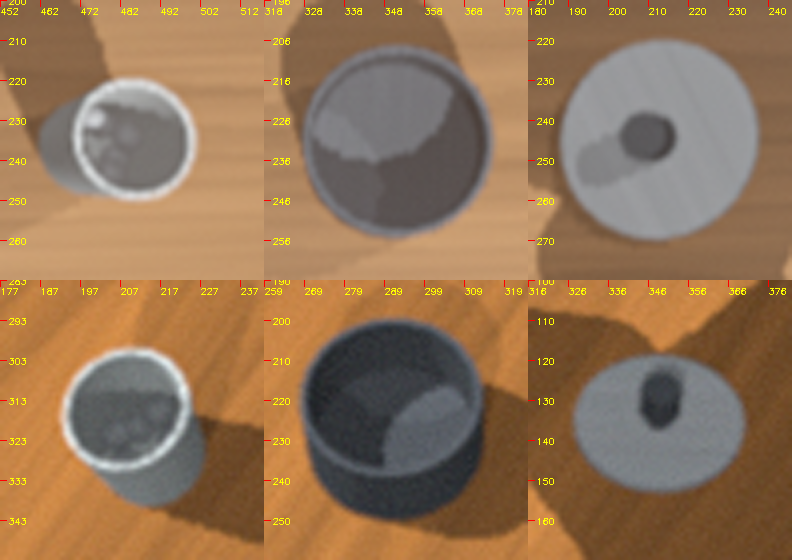

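Run:
```python
from h import *
import pickle
cs=pickle.load(open("c0.pkl","rb"));t,s=cs["top"],cs["scene"]
for n,a,b in(("cup",(485.8,234.8),(208.5,315.1)),("pot",(351.5,231.4),(290.9,219.3)),("lid",(212.8,245),(348.5,135.5)),("knob",(209.8,244.2),(349,126.5)),("handle",(473,146),(293,360))): print(n,tri((t,a),(s,b)).round(4))
print("base",onz(t,329,105,.014).round(3),[onz(t,*p,.014).round(3).tolist() for p in((297,85),(362,89),(359,129),(295,125))],"post",onz(t,306,94,.04),onz(t,352,98,.04))
print("spool",onz(t,230,126,.046).round(3),"race",onz(t,183,162,.017).round(3),"cab",onz(t,405,30,.11),onz(t,410,138,.1),onz(t,535,125,.1))
R=manip.get_obs()["orientation"];print(np.degrees(np.arctan2(R[1,1],R[0,1])))
```

```text
cup [ 0.5011 -0.2995  0.0742]
pot [ 0.5177 -0.0313  0.0497]
lid [0.4996 0.2724 0.0038]
knob [0.5002 0.2686 0.0422]
handle [ 0.6855 -0.2908  0.074 ]
base [0.81  0.006 0.014] [[0.861, 0.078, 0.014], [0.846, -0.071, 0.014], [0.75, -0.06, 0.014], [0.765, 0.085, 0.014]] post [0.82736434 0.05668882 0.04      ] [ 0.81405267 -0.04569469  0.04      ]
spool [0.757 0.226 0.046] race [0.686 0.338 0.017] cab [ 0.93210029 -0.15834348  0.11      ] [ 0.69943007 -0.15603972  0.1       ] [ 0.71787547 -0.41039975  0.1       ]
66.11984096379061
```

```bash
cat >> h.py <<'E'
def plan(tgt,rows,turn=0.0):
    """rows of dp (tool units) for a straight line to tgt from the measured pose, tool down, with 'turn' units each row"""
    o=manip.get_obs();R=o["orientation"];w=np.arctan2(R[1,1],R[0,1]);d=(np.array(tgt)-o["ee_pos"])/rows/.05
    out=[]
    for k in range(rows):
        Y=np.array([np.cos(w),np.sin(w),0]);Z=np.array([0,0,-1.]);X=np.cross(Y,Z)
        out.append([round(float(v@d),2) for v in(X,Y,Z)]);w-=np.radians(5*turn)
    print("len",np.linalg.norm(d)*50,"mm/row; yaw end",np.degrees(w));print(out)
E
python3 - <<'E'
from h import *
plan([.45,-.17,.222],16,.826)
import pickle
t=pickle.load(open("c0.pkl","rb"))["top"];print(onz(t,351.5,231.4,.055),onz(t,485.8,234.8,.075))
E
```

```text
len 49.15547471611242 mm/row; yaw end 0.039840963790628715
[[-0.6, -0.78, -0.0], [-0.65, -0.73, -0.0], [-0.71, -0.68, -0.0], [-0.75, -0.63, -0.0], [-0.8, -0.58, -0.0], [-0.84, -0.52, -0.0], [-0.87, -0.46, -0.0], [-0.9, -0.39, -0.0], [-0.93, -0.33, -0.0], [-0.95, -0.26, -0.0], [-0.96, -0.19, -0.0], [-0.98, -0.12, -0.0], [-0.98, -0.05, -0.0], [-0.98, 0.02, -0.0], [-0.98, 0.09, -0.0], [-0.97, 0.16, -0.0]]
[ 0.51630308 -0.03184849  0.055     ] [ 0.50008252 -0.30007035  0.075     ]
```

The top view shows four lid look-alikes, at (213,245), (260,175), (283,289) and (369,304). Their y values are 0.270, 0.166, 0.117 and -0.065, so the lid meant is the one at (213,245), farthest left. The crop confirms it, with its knob top at (210,244).

The cup rim centre is at top (486,235) and scene (208.5,315), giving z = 0.074 as expected. The pot mouth is at top (351.5,231.4) and scene (291,219).

>>> carry_out(dp=[[-0.6,-0.78,0],[-0.65,-0.73,0],[-0.71,-0.68,0],[-0.75,-0.63,0],[-0.8,-0.58,0],[-0.84,-0.52,0],[-0.87,-0.46,0],[-0.9,-0.39,0]], turn=[0.826,0.826,0.826,0.826,0.826,0.826,0.826,0.826], gripper=95)

```text
clock: 0.95
ee_pos: [0.3562, 0.2105, 0.2225]
orientation: [[-0.544, 0.839, 0.0], [0.839, 0.544, -0.0], [-0.0, 0.0, -1.0]]
contact_force: [0.8, -0.3, -0.6]
gripper_width: 0.999
grasp_force: 0.0
```

>>> carry_out(dp=[[-0.93,-0.33,0],[-0.95,-0.26,0],[-0.96,-0.19,0],[-0.98,-0.12,0],[-0.98,-0.05,0],[-0.98,0.02,0],[-0.98,0.09,0],[-0.97,0.16,0]], turn=[0.826,0.826,0.826,0.826,0.826,0.826,0.826,0.826])

```text
clock: 1.75
ee_pos: [0.4488, -0.1721, 0.2226]
orientation: [[0.003, 1.0, 0.0], [1.0, -0.003, 0.0], [0.0, 0.0, -1.0]]
contact_force: [0.7, 1.3, 0.2]
gripper_width: 1.0
grasp_force: 0.0
```

Run:
```python
from h import *
plan([.5005,-.2995,.16],8)
c=cam("wrist");print(proj(c,[.5005,-.2995,.075]))
o=manip.get_obs();print(o["ee_pos"],o["orientation"].round(3).tolist())
```

```text
len 18.876701547270276 mm/row; yaw end -0.172993080113444
[[-0.32, 0.13, 0.16], [-0.32, 0.13, 0.16], [-0.32, 0.13, 0.16], [-0.32, 0.13, 0.16], [-0.32, 0.13, 0.16], [-0.32, 0.13, 0.16], [-0.32, 0.13, 0.16], [-0.32, 0.13, 0.16]]
(np.float64(371.399812399189), np.float64(305.42299348217585))
[ 0.44978407 -0.17801459  0.22244115] [[0.009, 1.0, 0.0], [1.0, -0.009, -0.005], [-0.005, 0.0, -1.0]]
```

>>> carry_out(dp=[[-0.43,0.17,0.2],[-0.43,0.17,0.2],[-0.43,0.17,0.2],[-0.43,0.17,0.2],[-0.43,0.17,0.2],[-0.43,0.17,0.2],[0,0,0],[0,0,0]], turn=[0,0,0,0,0,0,0,0])

```text
clock: 2.6
ee_pos: [0.4997, -0.2986, 0.1621]
orientation: [[-0.0, 1.0, -0.001], [1.0, 0.0, 0.001], [0.001, -0.001, -1.0]]
contact_force: [-0.2, 1.3, -0.3]
gripper_width: 1.0
grasp_force: 0.0
```

Run:
```python
from h import *
c=cam("wrist");save(c,"w1");print(proj(c,[.5005,-.2995,.075]))
o=manip.get_obs();print(o["ee_pos"])
```

```text
(np.float64(324.50415800355336), np.float64(207.85788840122365))
[ 0.49980904 -0.29834924  0.16259912]
```

View pics/w1.png

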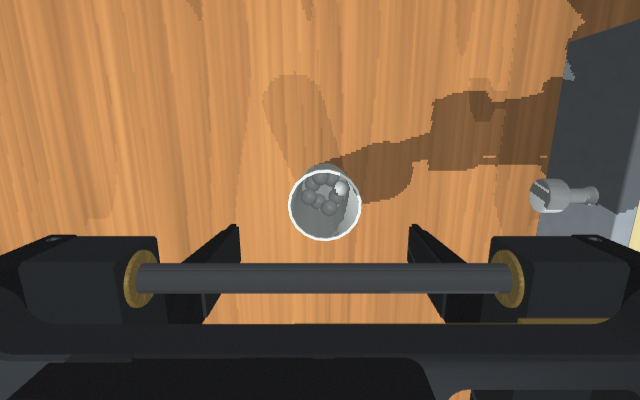

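The wrist view shows the cup rim at (325,205) against a predicted (324.5,208), so I'm centred to about 2 mm. Its balls are visible inside. Descending now.

>>> carry_out(dp=[[0,0.02,0.33],[0,0,0.33],[0,0,0.33],[0,0,0.33],[0,0,0.33],[0,0,0.33],[0,0,0],[0,0,0]], turn=[0,0,0,0,0,0,0,0])

```text
clock: 3.45
ee_pos: [0.5009, -0.2989, 0.0631]
orientation: [[-0.001, 1.0, -0.001], [1.0, 0.001, 0.001], [0.001, -0.001, -1.0]]
contact_force: [-0.9, 0.1, 0.1]
gripper_width: 1.001
grasp_force: 0.0
```

>>> carry_out(dp=[[0,0,0],[0,0,0],[0,0,0],[0,0,0],[0,0,0],[0,0,0],[0,0,0],[0,0,0]], turn=[0,0,0,0,0,0,0,0], gripper=30)

```text
clock: 4.25
ee_pos: [0.501, -0.2991, 0.0639]
orientation: [[-0.001, 1.0, -0.0], [1.0, 0.001, -0.0], [-0.0, -0.0, -1.0]]
contact_force: [-2.7, 0.0, 2.8]
gripper_width: 0.616
grasp_force: 30.0
```

>>> carry_out(dp=[[0,0,-0.3],[0,0,-0.3],[0,0,-0.3],[0.3,0.08,0],[0.5,0.08,0],[0.5,0.08,0],[0.5,0.08,0],[0.5,0,0]], turn=[0,0,0,0,0,0,0,0])

```text
clock: 5.05
ee_pos: [0.5172, -0.1819, 0.1087]
orientation: [[-0.001, 1.0, 0.0], [1.0, 0.001, 0.001], [0.001, 0.0, -1.0]]
contact_force: [-0.7, -0.3, -2.1]
gripper_width: 0.617
grasp_force: 30.0
```

>>> carry_out(dp=[[0.5,0,0],[0.4,0,0],[0.2,0,0],[0,0,0],[0,0,0],[0,0,0],[0,0,0],[0,0,0]], turn=[0,0,0,0,0,0,0,0])

```text
clock: 5.85
ee_pos: [0.5169, -0.1296, 0.1086]
orientation: [[0.0, 1.0, -0.0], [1.0, -0.0, -0.0], [-0.0, -0.0, -1.0]]
contact_force: [-1.0, 0.0, -3.2]
gripper_width: 0.612
grasp_force: 30.0
```

Run:
```python
from h import *
import pickle
cs={n:cam(n) for n in("scene","top")};pickle.dump(cs,open("c1.pkl","wb"))
P=lambda n,u,v,w,h:cv2.resize(cs[n]["img"][v:v+h,u:u+w,::-1],None,fx=3,fy=3,interpolation=cv2.INTER_CUBIC)
cv2.imwrite("pics/m1.png",np.hstack([P("scene",200,170,130,160),P("top",300,170,130,160)]))
print(manip.get_obs()["ee_pos"],manip.get_obs()["contact_force"])
```

```text
[ 0.51690554 -0.12935744  0.10860489] [ 1.10915129 -1.16099582 -3.90313894]
```

View pics/m1.png

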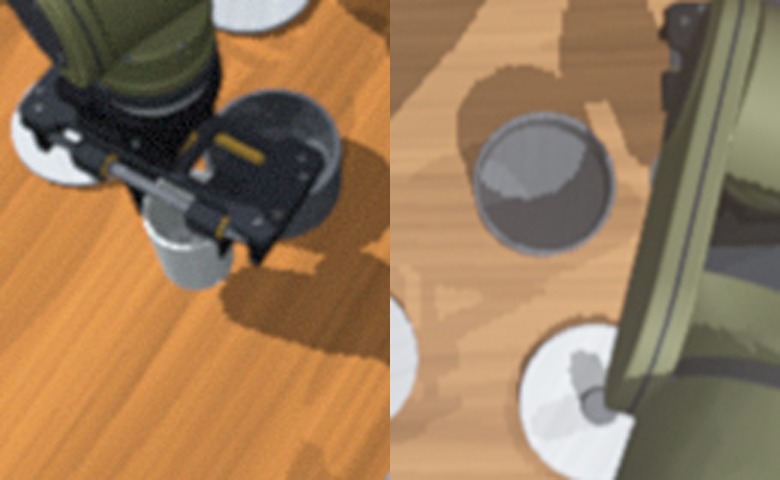

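The scene crop shows the cup gripped upright beside the pot. The pot is unmoved, centred at top (351,231). I'll push the cup's foot gently against the pot rim to tilt it.

>>> carry_out(dp=[[0.1,0,0],[0.1,0,0],[0.1,0,0],[0.1,0,0],[0.1,0,0],[0.1,0,0],[0.1,0,0],[0.1,0,0]], turn=[0,0,0,0,0,0,0,0])

```text
clock: 6.75
ee_pos: [0.5172, -0.0893, 0.1095]
orientation: [[-0.001, 1.0, 0.001], [1.0, 0.001, -0.002], [-0.002, 0.001, -1.0]]
contact_force: [-2.0, -4.9, 3.0]
gripper_width: 0.605
grasp_force: 30.0
```

```bash
cat > look.py <<'E'
from h import *
import pickle,sys
n=sys.argv[1]
o=manip.get_obs();cs={k:cam(k) for k in("scene","top")}
P=lambda k,u,v,w,h:cv2.resize(cs[k]["img"][v:v+h,u:u+w,::-1],None,fx=3,fy=3,interpolation=cv2.INTER_CUBIC)
cv2.imwrite(f"pics/{n}.png",np.hstack([P("scene",200,170,130,160),P("top",300,170,130,160)]))
# pot shift in top view against the first picture, left half of pot rim
t0=pickle.load(open("c0.pkl","rb"))["top"]["img"];t1=cs["top"]["img"]
g=lambda a:cv2.cvtColor(a,cv2.COLOR_RGB2GRAY)
T=cv2.Canny(g(t0)[200:262,322:352],60,120);S=cv2.Canny(g(t1)[180:282,282:392],60,120)
T=cv2.GaussianBlur(T,(0,0),1);S=cv2.GaussianBlur(S,(0,0),1)
_,m,_,l=cv2.minMaxLoc(cv2.matchTemplate(S,T,cv2.TM_CCOEFF_NORMED));print("pot shift px",l[0]-40,l[1]-20,round(m,2))
print(o["clock"],o["ee_pos"].round(4),o["contact_force"].round(1),o["wrist_torque"].round(2),o["gripper_width"])
E
python3 look.py m2
```

```text
pot shift px 0 0 0.92
6.75 [ 0.5172 -0.0893  0.1095] [-2.  -4.9  3. ] [-1.18  0.46  0.03] 0.6045878534518704
```

>>> carry_out(dp=[[0.09,0,0],[0.09,0,0],[0.09,0,0],[0.09,0,0],[0.08,0,0.04],[0.08,0,0.04],[0.08,0,0.04],[0.08,0,0.04]], turn=[0,0,0,0,0,0,0,0])

```text
clock: 7.65
ee_pos: [0.518, -0.0548, 0.102]
orientation: [[-0.0, 1.0, 0.003], [1.0, 0.0, -0.0], [-0.0, 0.003, -1.0]]
contact_force: [-1.8, -1.7, 7.4]
gripper_width: 0.608
grasp_force: 30.0
```

```bash
python3 look.py m3
```

```text
pot shift px 19 19 0.36
7.65 [ 0.518  -0.0548  0.102 ] [-1.8 -1.7  7.4] [-0.8   0.4  -0.07] 0.6083784524287177
```

View pics/m3.png

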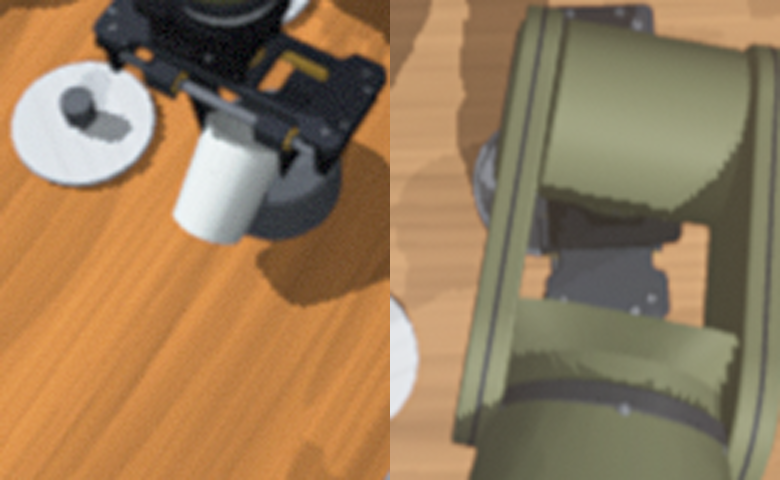

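The scene crop shows the cup tilted about 55° on the pot's rim, with its mouth over the pot, which hasn't moved. Continuing the tilt.

>>> carry_out(dp=[[0.04,0,0.05],[0.04,0,0.05],[0.04,0,0.05],[0.04,0,0.05],[0.03,0,0.05],[0.03,0,0.05],[0.03,0,0.05],[0.03,0,0.05]], turn=[0,0,0,0,0,0,0,0])

```text
clock: 8.55
ee_pos: [0.5193, -0.0396, 0.0833]
orientation: [[0.0, 1.0, 0.006], [1.0, -0.0, 0.003], [0.003, 0.006, -1.0]]
contact_force: [-0.9, 2.7, 11.8]
gripper_width: 0.607
grasp_force: 30.0
```

>>> carry_out(dp=[[0,0,0.04],[0,0,0.04],[0,0,0.04],[0,0,0.04],[0,0,0],[0,0,0],[0,0,0],[0,0,0]], turn=[0,0,0,0,0,0,0,0])

```text
clock: 9.35
ee_pos: [0.5198, -0.039, 0.0757]
orientation: [[0.0, 1.0, 0.007], [1.0, -0.0, 0.004], [0.004, 0.007, -1.0]]
contact_force: [0.3, 4.9, 10.9]
gripper_width: 0.607
grasp_force: 30.0
```

```bash
python3 look.py m4
python3 - <<'E'
from h import *
c=cam("wrist");save(c,"w4")
im=cv2.imread("pics/m4.png")[:,:390];w=cv2.imread("pics/w4.png")
w=cv2.resize(w[60:310,160:500],None,fx=1.2,fy=1.2)
a=np.zeros((480,800,3),np.uint8);a[:,:390]=im;a[:w.shape[0],391:391+w.shape[1]]=w[:480,:409];cv2.imwrite("pics/m4b.png",a)
E
```

```text
pot shift px 22 -17 0.36
9.35 [ 0.5198 -0.039   0.0757] [ 0.3  4.9 10.9] [ 0.51  0.03 -0.03] 0.6065031070233516
```

View pics/m4b.png

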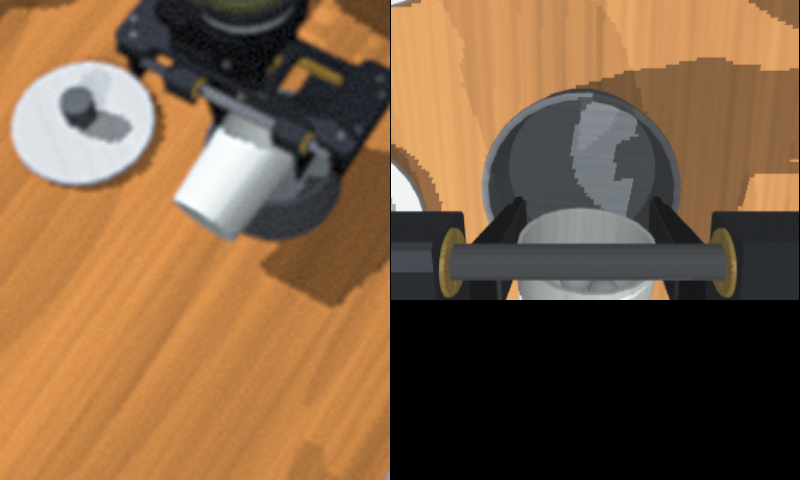

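Run:
```python
from h import *
import pickle
s=pickle.load(open("c0.pkl","rb"))["scene"]
for u,v in((268.7,243),(267.7,245.3),(287.3,213.3),(258.3,235.7),(278.3,250)):
    p,d=ray(s,u,v);print((p+d*(.518-p[0])/d[0]).round(4))
```

```text
[ 0.518  -0.1134  0.0762]
[ 0.518  -0.1177  0.073 ]
[ 0.518  -0.0398  0.0884]
[ 0.518  -0.1378  0.1476]
[ 0.518  -0.0876 -0.0012]
```

The wrist crop shows the pot still empty, with the cup's mouth facing it and the balls just inside. From the scene pixels the tilt is about 80°, so I'm going further down.

>>> carry_out(dp=[[0,-0.02,0.03],[0,-0.02,0.03],[0,-0.02,0.03],[0,0,0.03],[0.01,0,0.03],[0.01,0,0.03],[0,0,0.03],[0,0,0.03]], turn=[0,0,0,0,0,0,0,0])

```text
clock: 10.3
ee_pos: [0.5178, -0.0374, 0.0641]
orientation: [[0.0, 1.0, 0.009], [1.0, -0.0, 0.005], [0.005, 0.009, -1.0]]
contact_force: [1.8, 7.9, 11.2]
gripper_width: 0.607
grasp_force: 30.0
```

>>> carry_out(dp=[[0,0,0],[0,0,0],[0,0,0],[0,0,0],[0,0,0],[0,0,0],[0,0,0],[0,0,0]], turn=[0,0,0,0,0,0,0,0])

```text
clock: 11.1
ee_pos: [0.5175, -0.0373, 0.0639]
orientation: [[0.0, 1.0, 0.008], [1.0, -0.0, 0.005], [0.005, 0.008, -1.0]]
contact_force: [1.2, 7.5, 11.6]
gripper_width: 0.606
grasp_force: 30.0
```

```bash
python3 look.py m5
python3 - <<'E'
from h import *
c=cam("wrist");save(c,"w5")
im=cv2.imread("pics/m5.png")[:,:390];w=cv2.imread("pics/w5.png")
w=cv2.resize(w[60:310,160:500],None,fx=1.2,fy=1.2)
a=np.zeros((480,800,3),np.uint8);a[:,:390]=im;a[:w.shape[0],391:391+w.shape[1]]=w[:480,:409];cv2.imwrite("pics/m5b.png",a)
E
```

```text
pot shift px -39 18 0.3
11.1 [ 0.5175 -0.0373  0.0639] [ 1.2  7.5 11.6] [ 0.96 -0.22  0.07] 0.606240202561277
```

View pics/m5b.png

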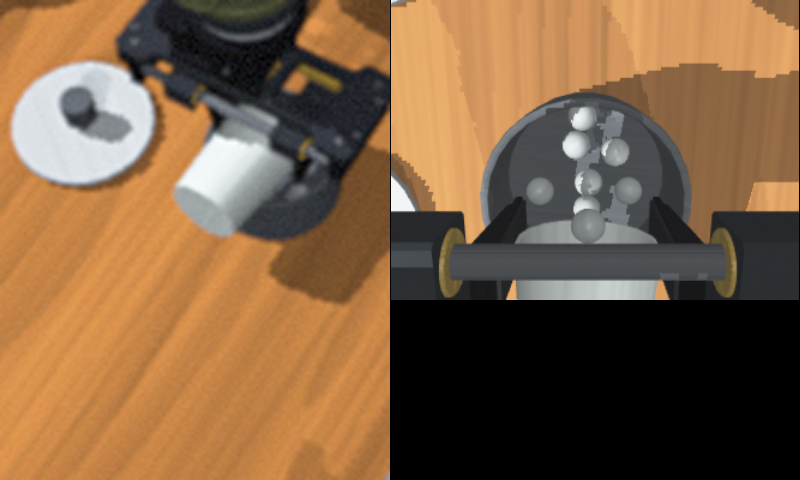

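The wrist crop shows all eight balls in or dropping into the pot, with the last at the lip, (588,226) in the crop. I'll tip slightly more and wait so the last one leaves.

>>> carry_out(dp=[[0,0,0.03],[0,0,0.03],[0,0,0.02],[0,0,0],[0,0,0],[0,0,0],[0,0,0],[0,0,0]], turn=[0,0,0,0,0,0,0,0])

```text
clock: 12.05
ee_pos: [0.5173, -0.0369, 0.0595]
orientation: [[0.001, 1.0, 0.008], [1.0, -0.001, 0.006], [0.006, 0.008, -1.0]]
contact_force: [2.3, 9.5, 9.6]
gripper_width: 0.605
grasp_force: 30.0
```

>>> carry_out(dp=[[0,0,0],[0,0,0],[0,0,0],[0,0,-0.1],[0,0,-0.2],[0,0,-0.4],[0,0,-0.5],[0,0,-0.5]], turn=[0,0,0,0,0,0,0,0])

```text
clock: 12.85
ee_pos: [0.5128, -0.0395, 0.1415]
orientation: [[-0.0, 1.0, -0.002], [1.0, 0.0, 0.002], [0.002, -0.002, -1.0]]
contact_force: [0.4, -0.2, -0.8]
gripper_width: 0.605
grasp_force: 30.0
```

```bash
python3 look.py m6
python3 - <<'E'
from h import *
c=cam("wrist");save(c,"w6")
print(proj(c,[.517,-.032,.055]),proj(c,[.517,-.032,.008]))
im=cv2.imread("pics/m6.png")[:,:390];w=cv2.imread("pics/w6.png")
w=cv2.resize(w[40:390,160:500],None,fx=1.2,fy=1.2)
a=np.zeros((480,800,3),np.uint8);a[:,:390]=im;a[:w.shape[0],391:391+w.shape[1]]=w[:480,:409];cv2.imwrite("pics/m6b.png",a)
E
```

```text
pot shift px 22 -11 0.31
12.85 [ 0.5128 -0.0395  0.1415] [ 0.4 -0.2 -0.8] [-0.04  0.03  0.01] 0.6049689090470982
(np.float64(323.7833313117999), np.float64(195.89360454951174)) (np.float64(323.39995435803), np.float64(184.59696280385867))
```

View pics/m6b.png

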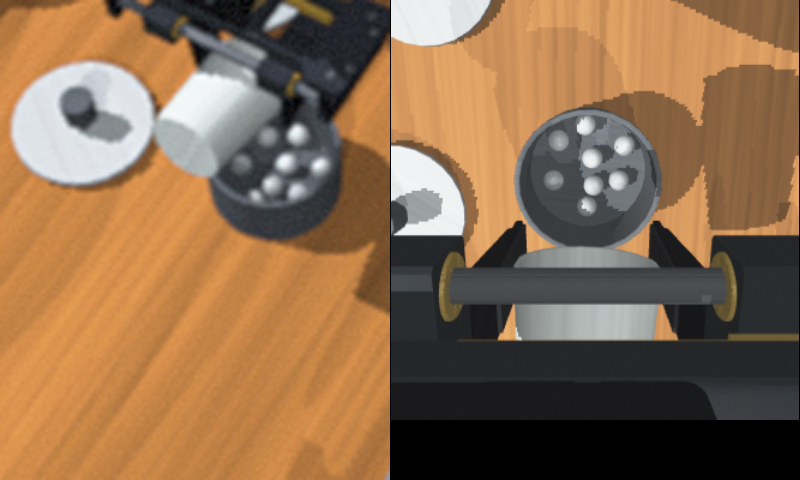

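All eight balls are in the pot, and the cup hangs empty, still tilted about 105°. I'll stand it up by pushing its foot against a fixed brass post, so I'm measuring the posts now.

Run:
```python
from h import *
import pickle
cs=pickle.load(open("c0.pkl","rb"))
def comps(c,u0,v0,u1,v1):
    h=cv2.cvtColor(c["img"][v0:v1,u0:u1],cv2.COLOR_RGB2HSV)
    m=((h[...,1]>130)&(h[...,2]>90)&(h[...,0]>15)&(h[...,0]<32)).astype(np.uint8)
    n,_,st,ce=cv2.connectedComponentsWithStats(m);return [(st[i,:2]+[u0,v0],st[i,2:],(ce[i]+[u0,v0]).round(1)) for i in range(1,n) if st[i,4]>8]
for n,b in(("top",(294,82,364,132)),("scene",(380,235,455,312))):
    for k in comps(cs[n],*b): print(n,[list(map(float,q)) for q in k])
t,s=cs["top"],cs["scene"]
for p in((.827,.057),(.814,-.046)):
    for z in(.014,.04): print(p,z,np.round(proj(t,[*p,z]),1),np.round(proj(s,[*p,z]),1))
c=cam("top");
g=lambda a:cv2.cvtColor(a,cv2.COLOR_RGB2GRAY)
```

```text
scene [[434.0, 254.0], [8.0, 9.0, 54.0], [437.9, 258.3]]
scene [[409.0, 291.0], [8.0, 10.0, 58.0], [412.8, 295.2]]
(0.827, 0.057) 0.014 [306.5  98.6] [434.5 258.7]
(0.827, 0.057) 0.04 [305.9  94.2] [436.9 253.4]
(0.814, -0.046) 0.014 [351.5 102.4] [409. 295.]
(0.814, -0.046) 0.04 [352.1  98. ] [410.9 290.2]
```

Run:
```python
from h import *
import pickle
cs=pickle.load(open("c0.pkl","rb"));t,s=cs["top"],cs["scene"]
print(onz(s,437.9,258.3,.027).round(4),onz(s,412.8,295.2,.027).round(4))
h=cv2.cvtColor(t["img"],cv2.COLOR_RGB2HSV)
for (u0,v0) in((298,84),(344,88)):
    a=h[v0:v0+20,u0:u0+18].astype(int);m=((a[...,1]>95)&(a[...,0]>10)&(a[...,0]<35)).astype(np.uint8)
    n,_,st,ce=cv2.connectedComponentsWithStats(m)
    for i in range(1,n):
        if st[i,4]>8: p=ce[i]+[u0,v0];print(st[i],p.round(1),onz(t,*p,.027).round(4))
# edge of plate: dark threshold in top view
g=t["img"].astype(int).sum(2);m=(g<300).astype(np.uint8)[75:140,285:372]
cn=max(cv2.findContours(m,0,1)[0],key=cv2.contourArea);b=cv2.boxPoints(cv2.minAreaRect(cn))+[285,75];print([onz(t,*q,.014).round(4).tolist() for q in b])
```

```text
[0.8332 0.0546 0.027 ] [ 0.8214 -0.0482  0.027 ]
[ 6  6  6  9 44] [306.2  94.4] [0.8319 0.0568 0.027 ]
[ 5  5  6  9 45] [351.6  97.4] [ 0.8209 -0.0456  0.027 ]
[[0.7796, 0.0672, 0.014], [0.7842, 0.0626, 0.014], [0.7793, 0.0581, 0.014], [0.7747, 0.0628, 0.014]]
```

>>> carry_out(dp=[[-0.3,0,0],[-0.5,0,0],[-0.5,0,0],[-0.5,0,0],[-0.5,0,0.3],[-0.5,0,0.3],[-0.3,0,0.3],[-0.1,0,0.3]], turn=[0,0,0,0,0,0,0,0])

```text
clock: 13.85
ee_pos: [0.5129, -0.2013, 0.0793]
orientation: [[0.001, 1.0, -0.002], [1.0, -0.001, 0.001], [0.001, -0.002, -1.0]]
contact_force: [0.3, 0.2, -2.4]
gripper_width: 0.609
grasp_force: 30.0
```

>>> carry_out(dp=[[0,0,0.3],[0,0,0.3],[0,0,0.3],[0,0,0.2],[0,0,0.08],[0,0,0],[0,0,0],[0,0,0]], turn=[0,0,0,0,0,0,0,0])

```text
clock: 14.65
ee_pos: [0.5147, -0.2002, 0.0236]
orientation: [[-0.001, 1.0, 0.002], [1.0, 0.001, -0.001], [-0.001, 0.002, -1.0]]
contact_force: [-0.8, -0.8, -1.2]
gripper_width: 0.608
grasp_force: 30.0
```

```bash
cat > pot.py <<'E'
# circle fit of the pot's rim and the cup blob in the top view, by difference with bench colour
from h import *
c=cam("top");o=manip.get_obs();cv2.imwrite("pics/t_last.png",c["img"][:,:,::-1])
g=cv2.GaussianBlur(cv2.cvtColor(c["img"],cv2.COLOR_RGB2GRAY),(0,0),1)
r=cv2.HoughCircles(g[170:300,290:420],cv2.HOUGH_GRADIENT_ALT,1.2,30,param1=150,param2=.7,minRadius=20,maxRadius=28)
if r is not None:
    for q in r[0]: print("circle",(q[:2]+[290,170]).round(1),q[2],onz(c,q[0]+290,q[1]+170,.055).round(4))
print(o["clock"],o["ee_pos"].round(4),o["contact_force"].round(1),o["gripper_width"])
E
python3 pot.py
```

```text
circle [351.2 231.2] 23.292871 [ 0.5167 -0.0312  0.055 ]
14.7 [ 0.5147 -0.2003  0.0236] [ 0.4 -0.3 -2.1] 0.6065468015364537
```

>>> carry_out(dp=[[0,0,0.03],[0,0,0.03],[0,0,0.03],[0,0,0.02],[0,0,0.02],[0,0,0],[0,0,0],[0,0,0]], turn=[0,0,0,0,0,0,0,0])

```text
clock: 15.5
ee_pos: [0.514, -0.2, 0.0162]
orientation: [[-0.001, 1.0, 0.0], [1.0, 0.001, -0.0], [-0.0, 0.0, -1.0]]
contact_force: [0.6, 0.0, -1.1]
gripper_width: 0.607
grasp_force: 30.0
```

>>> carry_out(dp=[[0,0,0],[0,0,0],[0,0,0],[0,0,0],[0,0,0],[0,0,0],[0,0,0],[0,0,0]], turn=[0,0,0,0,0,0,0,0], gripper=68)

```text
clock: 16.3
ee_pos: [0.514, -0.2, 0.0162]
orientation: [[-0.001, 1.0, -0.0], [1.0, 0.001, -0.0], [-0.0, -0.0, -1.0]]
contact_force: [-0.3, 0.9, -0.1]
gripper_width: 0.716
grasp_force: 0.0
```

>>> carry_out(dp=[[0,0,0],[0,0,0],[0,0,0],[0,0,-0.3],[0,0,-0.6],[0,0,-0.8],[0,0,-0.8],[0,0,-0.5]], turn=[0,0,0,0,0,0,0,0], gripper=95)

```text
clock: 17.1
ee_pos: [0.5154, -0.2006, 0.1713]
orientation: [[-0.001, 1.0, 0.005], [1.0, 0.001, -0.003], [-0.003, 0.005, -1.0]]
contact_force: [0.3, -0.0, -0.5]
gripper_width: 1.001
grasp_force: 0.0
```

Run:
```python
from h import *
import pickle
o=manip.get_obs();cs={k:cam(k) for k in("wrist","scene","top")};pickle.dump(cs,open("c2.pkl","wb"))
w=cs["wrist"]["img"];s=cs["scene"]["img"]
print(o["ee_pos"])
# grey (low-saturation) pixels between the fingers in the wrist view
h=cv2.cvtColor(w,cv2.COLOR_RGB2HSV);m=((h[...,1]<60)&(h[...,2]>60)).astype(np.uint8)
n,_,st,ce=cv2.connectedComponentsWithStats(m)
for i in range(1,n):
    if st[i,4]>150: print("wrist",st[i],ce[i].round(1))
a=np.zeros((600,800,3),np.uint8)
a[:400,:640]=w[:,:,::-1];a[400:600,:]=cv2.resize(s[190:290,130:530,::-1],(800,200))
cv2.imwrite("pics/m7.png",a)
h=cv2.cvtColor(s,cv2.COLOR_RGB2HSV);m=((h[...,1]<60)&(h[...,2]>60)).astype(np.uint8)
n,_,st,ce=cv2.connectedComponentsWithStats(m)
for i in range(1,n):
    if st[i,4]>150: print("scene",st[i],ce[i].round(1))
```

```text
[ 0.51536977 -0.2005826   0.17129729]
wrist [   99     0   120   103 10063] [159.6  46.8]
wrist [ 264    0  123   63 5514] [324.8  25.7]
wrist [ 580    0   60   43 2079] [613.   20.1]
wrist [ 513  152  109   84 6787] [560.8 195.1]
wrist [ 282  183   61   81 4374] [311.2 222.4]
wrist [ 135  265  378   29 9947] [324.1 279.1]
wrist [   0  360   65   40 1090] [ 16.8 374.9]
wrist [430 380  35  20 307] [442.9 390.4]
scene [   0    0   95  109 5430] [36.7 44.4]
scene [121  52  44  28 246] [140.   63.2]
scene [185  52  61  96 179] [216.3  99.2]
scene [  473    69   167   331 28536] [571.2 278.4]
scene [115  79  62 105 236] [146.5 131.6]
scene [ 327  119   43   34 1150] [348.3 135.5]
scene [413 132  30  27 459] [427.3 144.9]
scene [ 261  144   44   37 1280] [282.6 162.3]
scene [ 362  171   46   40 1433] [384.2 190.2]
scene [426 174  21  24 384] [435.9 185.5]
scene [242 195  10  26 190] [246.2 208.1]
scene [ 268  200   46   50 1157] [293.8 224. ]
scene [172 207  20  17 164] [180.4 216.6]
scene [195 232  69  35 429] [232.9 250.7]
scene [ 381  238   72   74 2669] [416.7 273.8]
scene [ 212  275   43   46 1111] [232.7 297.2]
scene [ 284  307   65   93 1203] [313.5 355.7]
scene [ 338  322  115   78 5677] [396.  369.4]
```

Run:
```python
from h import *
import pickle
cs=pickle.load(open("c2.pkl","rb"))
def rows(c,u0,v0,u1,v1,k):
    h=cv2.cvtColor(c["img"],cv2.COLOR_RGB2HSV)[v0:v1,u0:u1];m=((h[...,1]<75)&(h[...,2]>50))
    for j in range(0,v1-v0,k):
        x=np.where(m[j])[0]
        if len(x): print(v0+j,x[0]+u0,x[-1]+u0,len(x))
rows(cs["wrist"],262,175,372,268,6);print();rows(cs["scene"],200,270,262,326,4)
w=cs["wrist"]
for p in((.515,-.2,.03),(.515,-.2,.0),(.515,-.275,.025),(.545,-.2,.03),(.485,-.2,.03)): print(p,np.round(proj(w,p),1),np.round(proj(cs["scene"],p),1))
```

```text
187 285 336 52
193 282 342 61
199 282 342 61
205 283 341 59
211 283 340 58
217 283 339 57
223 284 339 56
229 284 338 55
235 284 337 54
241 285 337 53
247 285 336 52
253 286 335 50
259 286 334 49
265 262 371 110

278 229 241 13
282 227 247 21
286 224 251 28
290 222 254 33
294 219 253 35
298 216 249 34
302 214 246 33
306 212 243 32
310 215 240 26
314 220 236 17
318 226 233 8
(0.515, -0.2, 0.03) [322.2 191.1] [246.6 285.1]
(0.515, -0.2, 0.0) [322.1 184.9] [248.4 290.6]
(0.515, -0.275, 0.025) [322.2 260.5] [225.7 316.4]
(0.545, -0.2, 0.03) [353.2 191. ] [258.7 291.9]
(0.485, -0.2, 0.03) [291.2 191.1] [234.6 278.4]
```

```bash
cat > fitlie.py <<'E'
from h import *
import pickle
from scipy.optimize import minimize
cs=pickle.load(open("c2.pkl","rb"))
A=np.linspace(0,2*np.pi,40)
def sil(c,x,y,w):
    a=np.array([np.cos(w),np.sin(w),0]);t=np.radians(3.43);ax=a*np.cos(t)+np.array([0,0,np.sin(t)]);s=np.cross([0,0,1],a);u=np.cross(ax,s)
    b=np.array([x,y,.0255*np.cos(t)])
    P=[b+r*(np.cos(k)*s+np.sin(k)*u)+h*ax for h,r in((0,.0255),(.075,.03)) for k in A]
    m=np.zeros((400,640),np.uint8);q=np.array([proj(c,p) for p in P],np.float32)
    cv2.fillConvexPoly(m,cv2.convexHull((q*16).astype(np.int32)),1,shift=4);return m
obs={}
for n,(u0,v0,u1,v1) in dict(wrist=(262,175,372,263),scene=(205,270,262,326)).items():
    h=cv2.cvtColor(cs[n]["img"],cv2.COLOR_RGB2HSV);m=((h[...,1]<75)&(h[...,2]>50)).astype(np.uint8);k=np.zeros_like(m);k[v0:v1,u0:u1]=1;obs[n]=(m*k,k)
def cost(p,full=False):
    r={n:1-(obs[n][0]&sil(cs[n],p[0],p[1],p[2])).sum()/((obs[n][0]|(sil(cs[n],p[0],p[1],p[2])&obs[n][1])).sum()) for n in obs}
    return r if full else sum(r.values())
b=minimize(cost,[.504,-.27,1.57],method="Nelder-Mead",options=dict(initial_simplex=[[.504,-.27,1.57],[.512,-.27,1.57],[.504,-.26,1.57],[.504,-.27,1.65]]))
print("base centre",b.x[:2].round(4),"axis deg",np.degrees(b.x[2]).round(1),cost(b.x,True))
E
python3 fitlie.py
```

```text
base centre [ 0.5029 -0.2745] axis deg 87.4 {'wrist': np.float64(0.03074866310160429), 'scene': np.float64(0.0267011197243755)}
```

>>> carry_out(dp=[[-0.31,-0.06,0],[-0.31,-0.06,0],[-0.31,-0.06,0],[-0.31,-0.05,0],[0,0,0.3],[0,0,0.4],[0,0,0.4],[0,0,0.4]], turn=[0.13,0.13,0.13,0.13,0,0,0,0])

```text
clock: 18.05
ee_pos: [0.5008, -0.2615, 0.0889]
orientation: [[0.045, 0.999, -0.001], [0.999, -0.045, 0.001], [0.001, -0.001, -1.0]]
contact_force: [0.5, 0.0, 0.5]
gripper_width: 0.999
grasp_force: 0.0
```

```bash
python3 -c "
from h import *
plan([.5035,-.2625,.016],7)
print(manip.get_obs()['ee_pos'])"
```

```text
len 10.416400050502425 mm/row; yaw end -2.590944963523966
[[-0.0, 0.01, 0.21], [-0.0, 0.01, 0.21], [-0.0, 0.01, 0.21], [-0.0, 0.01, 0.21], [-0.0, 0.01, 0.21], [-0.0, 0.01, 0.21], [-0.0, 0.01, 0.21]]
[ 0.50077885 -0.26146081  0.0888566 ]
```

>>> carry_out(dp=[[-0.02,0.05,0.25],[0,0,0.25],[0,0,0.25],[0,0,0.25],[0,0,0.25],[0,0,0.2],[0,0,0],[0,0,0]], turn=[0,0,0,0,0,0,0,0])

```text
clock: 18.85
ee_pos: [0.504, -0.2629, 0.0186]
orientation: [[0.045, 0.999, -0.0], [0.999, -0.045, 0.0], [0.0, -0.0, -1.0]]
contact_force: [0.5, 0.3, -0.0]
gripper_width: 0.998
grasp_force: 0.0
```

>>> carry_out(dp=[[0,0,0],[0,0,0],[0,0,0],[0,0,0],[0,0,0],[0,0,0],[0,0,0],[0,0,0]], turn=[0,0,0,0,0,0,0,0], gripper=30)

```text
clock: 19.65
ee_pos: [0.5039, -0.2629, 0.0188]
orientation: [[0.045, 0.999, -0.0], [0.999, -0.045, -0.0], [-0.0, -0.0, -1.0]]
contact_force: [-0.5, -0.1, 1.4]
gripper_width: 0.561
grasp_force: 29.9
```

>>> carry_out(dp=[[0,0,-0.3],[0,0,-0.4],[0,0,-0.4],[0.3,0.02,-0.24],[0.5,0.02,0],[0.6,0.02,0],[0.6,0,0],[0.4,0,0]], turn=[0,0,0,0,0,0,0,0])

```text
clock: 20.45
ee_pos: [0.5118, -0.1404, 0.0858]
orientation: [[0.044, 0.999, -0.0], [0.999, -0.044, 0.001], [0.001, -0.0, -1.0]]
contact_force: [1.1, -0.3, -1.3]
gripper_width: 0.558
grasp_force: 29.9
```

>>> carry_out(dp=[[0.2,0,0],[0,0,0.05],[0,0,0.05],[0,0,0.05],[-0.02,0,0.05],[-0.02,0,0.05],[-0.02,0,0.05],[-0.02,0,0.05]], turn=[0,0,0,0,0,0,0,0])

```text
clock: 21.25
ee_pos: [0.5126, -0.1378, 0.0684]
orientation: [[0.045, 0.999, -0.0], [0.999, -0.045, -0.001], [-0.001, -0.0, -1.0]]
contact_force: [-2.0, -2.3, 1.3]
gripper_width: 0.563
grasp_force: 30.0
```

```bash
python3 pot.py
```

```text
circle [350.  231.2] 23.572063 [ 0.5168 -0.0288  0.055 ]
21.3 [ 0.5126 -0.1379  0.068 ] [-0.7 -1.9  1.8] 0.562796191864312
```

>>> carry_out(dp=[[-0.03,0,0.06],[-0.03,0,0.06],[-0.02,0,0.06],[-0.01,0,0.07],[0,0,0.07],[0,0,0.07],[0,0,0.07],[0,0,0.07]], turn=[0,0,0,0,0,0,0,0])

```text
clock: 22.1
ee_pos: [0.5124, -0.1419, 0.0414]
orientation: [[0.045, 0.999, 0.0], [0.999, -0.045, -0.001], [-0.001, 0.0, -1.0]]
contact_force: [-1.4, -3.4, 0.1]
gripper_width: 0.551
grasp_force: 30.0
```

```bash
python3 pot.py
```

```text
circle [351.2 231.2] 23.604826 [ 0.5167 -0.0312  0.055 ]
22.15 [ 0.5122 -0.1417  0.0408] [-0.5 -2.5  0.2] 0.5607698634499156
```

>>> carry_out(dp=[[0.02,0,0.07],[0.02,0,0.07],[0.02,0,0.07],[0.02,0,0.07],[0.05,0,0.02],[0.05,0,0.02],[0.05,0,0.02],[0.05,0,0.02]], turn=[0,0,0,0,0,0,0,0])

```text
clock: 22.95
ee_pos: [0.513, -0.1279, 0.0235]
orientation: [[0.044, 0.999, 0.0], [0.999, -0.044, -0.001], [-0.001, 0.0, -1.0]]
contact_force: [0.7, -5.8, -1.4]
gripper_width: 0.56
grasp_force: 30.1
```

```bash
python3 pot.py
```

```text
circle [352.4 231.2] 23.575342 [ 0.5167 -0.0337  0.055 ]
23.0 [ 0.513  -0.1275  0.0234] [ 0.9 -6.  -0.7] 0.5575515871332367
```

>>> carry_out(dp=[[0.03,0,0.03],[0.03,0,0.03],[0.03,0,0.03],[0.03,0,0.03],[0.02,0,0.03],[0,0,0.03],[0,0,0],[0,0,0]], turn=[0,0,0,0,0,0,0,0])

```text
clock: 23.8
ee_pos: [0.5134, -0.1206, 0.0148]
orientation: [[0.045, 0.999, 0.0], [0.999, -0.045, -0.0], [-0.0, 0.0, -1.0]]
contact_force: [-0.1, -4.3, 1.4]
gripper_width: 0.561
grasp_force: 29.8
```

```bash
python3 pot.py
python3 - <<'E'
from h import *
import pickle
c=cam("scene");pickle.dump(c,open("c3.pkl","wb"))
h=cv2.cvtColor(c["img"],cv2.COLOR_RGB2HSV)[190:320,215:300];m=((h[...,1]<75)&(h[...,2]>75))
for j in range(0,130,6):
    x=np.where(m[j])[0]
    if len(x): print(190+j,x[0]+215,x[-1]+215,len(x))
for z,r in((0,.0255),(.075,.03)): print(np.round(proj(c,[.513,-.118,z]),1))
E
```

```text
circle [348.8 230. ] 23.505415 [ 0.5194 -0.0264  0.055 ]
23.85 [ 0.5134 -0.1206  0.0148] [-1.1 -4.7  0.4] 0.5609395189465834
190 216 263 9
196 215 256 8
202 215 280 12
208 215 265 10
214 215 299 31
220 215 299 22
226 215 297 19
232 282 299 18
238 233 278 5
244 245 275 10
250 253 263 11
256 258 267 10
262 259 289 14
268 283 283 1
[268.9 259.6]
[265.5 243.9]
```

>>> carry_out(dp=[[0,0,0.02],[0,0,0.02],[0,0,0.02],[0,0,0.01],[0,0,0.01],[0,0,0],[0,0,0],[0,0,0]], turn=[0,0,0,0,0,0,0,0])

```text
clock: 24.7
ee_pos: [0.5138, -0.121, 0.0126]
orientation: [[0.044, 0.999, 0.0], [0.999, -0.044, -0.001], [-0.001, 0.0, -1.0]]
contact_force: [-5.6, -3.1, 13.9]
gripper_width: 0.564
grasp_force: 29.7
```

```bash
python3 pot.py
python3 - <<'E'
from h import *
s=cam("scene");w=cam("wrist");save(w,"w8")
a=np.zeros((500,800,3),np.uint8);a[:400,:400]=cv2.resize(s["img"][170:303,210:343,::-1],(400,400));a[:400,400:]=w["img"][:,120:520,::-1]
cv2.imwrite("pics/m8.png",a)
E
```

```text
circle [348.8 230. ] 23.43345 [ 0.5194 -0.0264  0.055 ]
24.75 [ 0.5138 -0.121   0.0126] [-6.3 -4.1 13.9] 0.5539951459637951
```

View pics/m8.png

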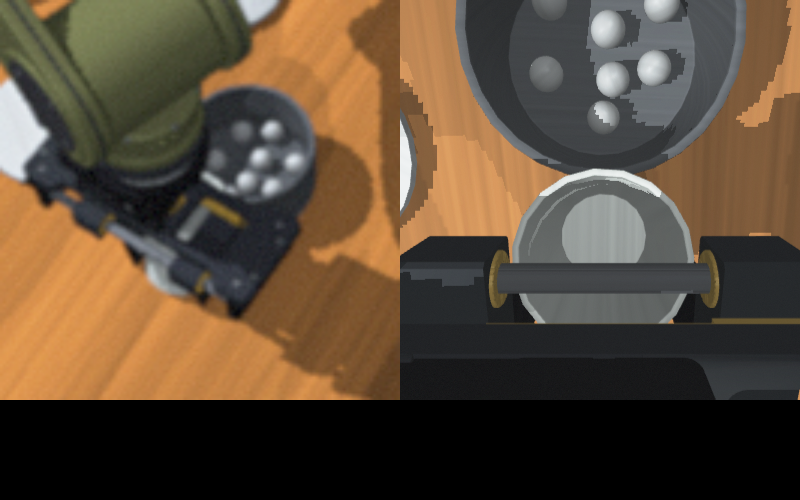

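Run:
```python
from h import *
w=cam("wrist")
for y in(-.125,-.12,-.115,-.11): print(y,[np.round(proj(w,[.514,y+d,z]),0).tolist() for d,z in((0,.075),(.03,.075),(0,.004),(.023,.004),(-.023,.004))], "w",[round(float(proj(w,[.514+r,y,z])[0]-proj(w,[.514-r,y,z])[0])) for r,z in((.03,.075),(.023,.004))])
```

```text
-0.125 [[324.0, 328.0], [320.0, 249.0], [324.0, 249.0], [322.0, 210.0], [326.0, 286.0]] w [169, 81]
-0.12 [[323.0, 315.0], [319.0, 234.0], [323.0, 241.0], [322.0, 202.0], [325.0, 278.0]] w [171, 81]
-0.115 [[323.0, 302.0], [319.0, 220.0], [323.0, 233.0], [321.0, 193.0], [325.0, 270.0]] w [173, 82]
-0.11 [[322.0, 289.0], [318.0, 205.0], [323.0, 224.0], [321.0, 184.0], [324.0, 262.0]] w [175, 82]
```

The wrist view shows the cup standing on its foot, leaning about 14° towards the pot. Its mouth's front edge is at row 170 and its floor's front edge at row 195. Dragging it away while pressing should square it up.

>>> carry_out(dp=[[-0.05,0,0.01],[-0.1,0,0],[-0.2,0,0],[-0.2,0,0],[-0.2,0,0],[-0.2,0,0],[-0.2,0,0],[-0.1,0,0]], turn=[0,0,0,0,0,0,0,0])

```text
clock: 25.7
ee_pos: [0.5116, -0.1817, 0.0111]
orientation: [[0.047, 0.999, 0.002], [0.999, -0.047, 0.004], [0.004, 0.002, -1.0]]
contact_force: [1.1, 4.5, 8.9]
gripper_width: 0.552
grasp_force: 28.1
```

```bash
cat > mouth.py <<'E'
# where the mouth's front rim edge and the floor's front edge lie on the cup's centre column of the wrist view
from h import *
o=manip.get_obs();w=cam("wrist");cv2.imwrite("pics/w_last.png",w["img"][:,:,::-1])
y=o["ee_pos"][1]
print(o["ee_pos"].round(4),o["contact_force"].round(1),o["gripper_width"])
for yy in(y,y+.005): print("upright at",yy.round(4),[np.round(proj(w,[o["ee_pos"][0],yy+d,z])).tolist() for d,z in((.03,.075),(.023,.004))])
g=cv2.cvtColor(w["img"],cv2.COLOR_RGB2HSV).astype(int)
print([(r,*g[r,321:326].mean(0).round().astype(int).tolist()) for r in range(140,262,4)])
E
python3 mouth.py
```

```text
[ 0.5116 -0.1817  0.0111] [1.1 4.5 8.9] 0.5521596403276574
upright at -0.1817 [[319.0, 238.0], [321.0, 204.0]]
upright at -0.1767 [[318.0, 223.0], [321.0, 195.0]]
[(140, 14, 130, 117), (144, 15, 131, 117), (148, 14, 132, 116), (152, 14, 132, 115), (156, 14, 132, 115), (160, 14, 131, 115), (164, 14, 132, 114), (168, 14, 130, 114), (172, 77, 5, 229), (176, 79, 2, 244), (180, 80, 10, 162), (184, 82, 11, 122), (188, 72, 10, 108), (192, 82, 10, 179), (196, 79, 9, 179), (200, 78, 9, 180), (204, 82, 10, 179), (208, 82, 10, 178), (212, 79, 10, 178), (216, 77, 10, 178), (220, 82, 9, 177), (224, 79, 9, 177), (228, 79, 9, 177), (232, 80, 10, 176), (236, 82, 9, 176), (240, 79, 10, 176), (244, 77, 10, 175), (248, 79, 10, 175), (252, 84, 9, 174), (256, 82, 9, 174), (260, 77, 10, 174)]
```

>>> carry_out(dp=[[0,0,0],[0,0,0],[0,0,0],[0,0,0],[0,0,0],[0,0,0],[0,0,0],[0,0,0]], turn=[0,0,0,0,0,0,0,0], gripper=95)

```text
clock: 26.55
ee_pos: [0.5105, -0.1831, 0.0102]
orientation: [[0.045, 0.999, 0.0], [0.999, -0.045, 0.0], [0.0, 0.0, -1.0]]
contact_force: [-0.1, -0.0, 0.1]
gripper_width: 0.993
grasp_force: 0.0
```

```bash
python3 mouth.py
```

```text
[ 0.5105 -0.1831  0.0102] [-0.1 -0.   0.1] 0.9934892599671943
upright at -0.1831 [[319.0, 240.0], [321.0, 205.0]]
upright at -0.1781 [[318.0, 225.0], [321.0, 196.0]]
[(140, 14, 133, 118), (144, 14, 132, 113), (148, 15, 132, 111), (152, 14, 131, 112), (156, 14, 132, 112), (160, 14, 130, 112), (164, 14, 129, 111), (168, 14, 129, 111), (172, 14, 129, 111), (176, 14, 131, 111), (180, 14, 130, 109), (184, 80, 10, 126), (188, 77, 9, 125), (192, 81, 9, 125), (196, 80, 10, 125), (200, 81, 9, 125), (204, 79, 10, 125), (208, 82, 9, 125), (212, 80, 9, 177), (216, 80, 9, 153), (220, 76, 10, 159), (224, 78, 8, 159), (228, 79, 10, 158), (232, 79, 10, 159), (236, 81, 8, 158), (240, 79, 8, 159), (244, 79, 9, 159), (248, 78, 9, 160), (252, 81, 9, 160), (256, 80, 10, 160), (260, 84, 10, 160)]
```

>>> carry_out(dp=[[0,0,-0.3],[0,0,-0.5],[0,0,-0.6],[0,0,-0.6],[0,0,-0.6],[0,0,-0.6],[0,0,-0.3],[0,0,0]], turn=[0,0,0,0,0,0,0,0])

```text
clock: 27.4
ee_pos: [0.5121, -0.1838, 0.1888]
orientation: [[0.045, 0.999, 0.006], [0.999, -0.045, -0.003], [-0.002, 0.006, -1.0]]
contact_force: [-0.0, -0.2, -0.3]
gripper_width: 1.002
grasp_force: 0.0
```

```bash
cat > fitup.py <<'E'
# cup: position and lean from the scene and wrist silhouettes
from h import *
from scipy.optimize import minimize
cs={n:cam(n) for n in("scene","wrist")};A=np.linspace(0,2*np.pi,40)
def sil(c,x,y,a,b):
    ax=np.array([a,b,1.]);ax/=np.linalg.norm(ax);s=np.cross(ax,[0,1,0]);s/=np.linalg.norm(s);u=np.cross(ax,s)
    P=[np.array([x,y,0])+h*ax+r*(np.cos(k)*s+np.sin(k)*u) for h,r in((0,.0255),(.075,.03)) for k in A]
    m=np.zeros((400,640),np.uint8);q=np.array([proj(c,p) for p in P],np.float32)
    cv2.fillConvexPoly(m,cv2.convexHull((q*16).astype(np.int32)),1,shift=4);return m
p0=np.array([.507,-.174,0,0]);obs={}
for n,c in cs.items():
    k=cv2.dilate(sil(c,*p0),np.ones((21,21)))
    h=cv2.cvtColor(c["img"],cv2.COLOR_RGB2HSV);m=((h[...,1]<75)&(h[...,2]>50)).astype(np.uint8)
    if n=="wrist": k[262:]=0
    obs[n]=(m*k,k)
def cost(p,full=False):
    r={}
    for n,c in cs.items():
        s=sil(c,*p)&obs[n][1];r[n]=1-(obs[n][0]&s).sum()/(obs[n][0]|s).sum()
    return r if full else sum(r.values())
S=[p0]+[p0+d for d in np.diag([.008,.008,.1,.1])]
b=minimize(cost,p0,method="Nelder-Mead",options=dict(initial_simplex=S,maxiter=250))
print(b.x.round(4),{k:round(float(v),3) for k,v in cost(b.x,True).items()})
E
python3 fitup.py; python3 pot.py
```

```text
[ 0.5126 -0.174  -0.0041  0.0078] {'scene': 0.305, 'wrist': 0.03}
circle [350.  231.2] 23.446985 [ 0.5168 -0.0288  0.055 ]
27.55 [ 0.5096 -0.1826  0.1835] [ 0.4  0.2 -0.1] 0.9994891641778629
```

>>> carry_out(dp=[[0.4,-0.05,0],[0.8,-0.05,0],[0.8,-0.05,0],[0.8,-0.05,0],[0.8,-0.05,0],[0.8,-0.05,0],[0.8,-0.05,0],[0.8,-0.05,0]], turn=[0,0,0,0,0,0,0,0])

```text
clock: 28.35
ee_pos: [0.5024, 0.1189, 0.1827]
orientation: [[0.045, 0.999, -0.004], [0.999, -0.045, -0.001], [-0.001, -0.004, -1.0]]
contact_force: [0.0, -0.7, -0.3]
gripper_width: 1.002
grasp_force: 0.0
```

>>> carry_out(dp=[[0.8,-0.05,0],[0.8,-0.05,0],[0.8,-0.05,0],[0.66,-0.05,0],[0,0,0.3],[0,0,0.3],[0,0,0],[0,0,0]], turn=[0,0,0,0,0,0,0,0])

```text
clock: 29.15
ee_pos: [0.5, 0.2693, 0.1533]
orientation: [[0.046, 0.999, -0.003], [0.999, -0.046, -0.001], [-0.002, -0.003, -1.0]]
contact_force: [0.6, 0.3, 0.4]
gripper_width: 0.999
grasp_force: 0.0
```

```bash
python3 fitup.py 2>/dev/null; python3 pot.py
python3 - <<'E'
from h import *
o=manip.get_obs();c=cam("wrist");save(c,"w9")
g=cv2.GaussianBlur(cv2.cvtColor(c["img"],cv2.COLOR_RGB2GRAY),(0,0),1)
print("pred knob top,plate",np.round(proj(c,[.4998,.2700,.042]),1),np.round(proj(c,[.4998,.27,.01]),1))
m=(g<75).astype(np.uint8);m[245:]=0;n,_,st,ce=cv2.connectedComponentsWithStats(m)
for i in range(1,n):
    if 200<st[i,4]<8000: print("dark",st[i],ce[i].round(1))
h=cv2.cvtColor(c["img"],cv2.COLOR_RGB2HSV);m=((h[...,1]<60)&(h[...,2]>60)).astype(np.uint8);m[255:]=0;n,_,st,ce=cv2.connectedComponentsWithStats(m)
for i in range(1,n):
    if st[i,4]>1500: print("grey",st[i],ce[i].round(1))
E
```

```text
[ 0.507 -0.174  0.     0.   ] {'scene': 0.189, 'wrist': nan}
circle [350. 230.] 23.251371 [ 0.5193 -0.0289  0.055 ]
29.3 [0.5013 0.2701 0.1558] [ 0.2 -0.   0.1] 0.9965799623809269
pred knob top,plate [321.5 199. ] [321.6 191.3]
dark [205 224  35  21 445] [226.2 236.4]
dark [408 224  35  21 473] [421.1 236.4]
dark [  26  234  132   11 1125] [ 94.5 240. ]
dark [ 491  235  128   10 1017] [551.9 240.3]
grey [ 477   63   88   83 3581] [522.1 103.8]
grey [ 267  133  110  108 9295] [321.1 186.6]
grey [ 551  199   80   47 2451] [589.7 221. ]
```

Run:
```python
from h import *
import pickle
c=pickle.load(open("c0.pkl","rb"))["top"];s=pickle.load(open("c0.pkl","rb"))["scene"]
h=cv2.cvtColor(c["img"],cv2.COLOR_RGB2HSV);m=((h[...,1]<70)&(h[...,2]>70)).astype(np.uint8)[215:275,182:244]
cn=max(cv2.findContours(m,0,1)[0],key=cv2.contourArea);e=cv2.fitEllipse(cn);print(e);u,v=e[0][0]+182,e[0][1]+215
print("lid top",onz(c,u,v,.0095).round(4))
h=cv2.cvtColor(s["img"],cv2.COLOR_RGB2HSV);m=((h[...,1]<90)&(h[...,2]>60)).astype(np.uint8)[112:160,322:376]
cn=cv2.convexHull(max(cv2.findContours(m,0,1)[0],key=cv2.contourArea));e=cv2.fitEllipse(cn);print(e,"lid scene",onz(s,e[0][0]+322,e[0][1]+112,.0095).round(4))
print("pot",onz(c,351.4,231.3,.055).round(4),onz(s,290.9,219.3,.055).round(4))
plan([.4998,.2705,.0225],7)
```

```text
((30.399883270263672, 29.387723922729492), (48.51766586303711, 50.59736251831055), 43.0662956237793)
lid top [0.5001 0.2712 0.0095]
((26.42049789428711, 23.440717697143555), (34.87063980102539, 43.384281158447266), 92.27369689941406) lid scene [0.5018 0.2687 0.0095]
pot [ 0.5165 -0.0316  0.055 ] [ 0.5206 -0.033   0.055 ]
len 19.06709677901226 mm/row; yaw end -2.629644962367894
[[0.0, -0.0, 0.38], [0.0, -0.0, 0.38], [0.0, -0.0, 0.38], [0.0, -0.0, 0.38], [0.0, -0.0, 0.38], [0.0, -0.0, 0.38], [0.0, -0.0, 0.38]]
```

>>> carry_out(dp=[[0,0,0.4],[0,0,0.5],[0,0,0.5],[0,0,0.5],[0,0,0.4],[0,0,0.3],[0,0,0.06],[0,0,0]], turn=[0,0,0,0,0,0,0,0])

```text
clock: 30.15
ee_pos: [0.501, 0.2708, 0.0223]
orientation: [[0.045, 0.999, 0.0], [0.999, -0.045, -0.0], [-0.0, 0.0, -1.0]]
contact_force: [-0.7, 0.2, 0.4]
gripper_width: 0.993
grasp_force: 0.0
```

>>> carry_out(dp=[[0,0,0],[0,0,0],[0,0,0],[0,0,0],[0,0,0],[0,0,0],[0,0,0],[0,0,0]], turn=[0,0,0,0,0,0,0,0], gripper=10)

```text
clock: 30.95
ee_pos: [0.5007, 0.2708, 0.0221]
orientation: [[0.045, 0.999, -0.0], [0.999, -0.045, -0.0], [-0.0, -0.0, -1.0]]
contact_force: [-0.4, 0.0, -0.6]
gripper_width: 0.382
grasp_force: 0.0
```

Still closing. Waiting with zero motion until it grips.

>>> carry_out(dp=[[0,0,0],[0,0,0],[0,0,0],[0,0,0],[0,0,0],[0,0,-0.1],[0,0,-0.3],[0,0,-0.5]], turn=[0,0,0,0,0,0,0,0])

```text
clock: 31.75
ee_pos: [0.4994, 0.2702, 0.0664]
orientation: [[0.045, 0.999, -0.003], [0.999, -0.045, -0.002], [-0.002, -0.003, -1.0]]
contact_force: [0.3, 0.4, -1.4]
gripper_width: 0.267
grasp_force: 30.0
```

>>> carry_out(dp=[[0,0,-0.5],[0,0,-0.5],[0,0,-0.3],[0,0,0],[0,0,0],[0,0,0],[0,0,0],[0,0,0]], turn=[0,0,0,0,0,0,0,0])

```text
clock: 32.55
ee_pos: [0.5001, 0.2706, 0.1308]
orientation: [[0.045, 0.999, -0.002], [0.999, -0.045, -0.001], [-0.001, -0.002, -1.0]]
contact_force: [0.2, -0.3, -1.7]
gripper_width: 0.267
grasp_force: 30.0
```

```bash
python3 - <<'E'
from h import *
o=manip.get_obs();c=cam("wrist");print(o["ee_pos"],o["gripper_width"])
h=cv2.cvtColor(c["img"],cv2.COLOR_RGB2HSV);m=((h[...,1]<60)&(h[...,2]>60)).astype(np.uint8);m[262:]=0;n,_,st,ce=cv2.connectedComponentsWithStats(m)
for i in range(1,n):
    if st[i,4]>1500: print("grey",st[i],ce[i].round(1))
p=o["ee_pos"];print("pred plate front edge & sides",[np.round(proj(c,p+np.array(d)),1).tolist() for d in((0,.054,-.0125),(.054,0,-.0125),(-.054,0,-.0125))])
plan([.518,-.031,p[2]],8)
E
python3 pot.py
```

```text
[0.50011704 0.27055488 0.13084136] 0.2665942513961562
grey [ 493   58   96   90 4424] [542.4 102.6]
grey [  230   143   188   119 15010] [323.6 200.3]
grey [ 570  206   70   47 1958] [607.7 226. ]
pred plate front edge & sides [[318.8, 145.9], [416.9, 236.3], [230.3, 244.1]]
len 37.765974071688255 mm/row; yaw end -2.5594307163184484
[[-0.75, 0.08, 0.0], [-0.75, 0.08, 0.0], [-0.75, 0.08, 0.0], [-0.75, 0.08, 0.0], [-0.75, 0.08, 0.0], [-0.75, 0.08, 0.0], [-0.75, 0.08, 0.0], [-0.75, 0.08, 0.0]]
circle [348.8 231.2] 23.402523 [ 0.5169 -0.0263  0.055 ]
32.65 [0.5004 0.2707 0.1314] [-0.   0.1 -1.8] 0.2649385106011332
```

```bash
python3 - <<'E'
from h import *
import pickle
def potfit(c,n):
    u0,v0,u1,v1=dict(top=(318,198,386,266),scene=(262,192,322,256))[n]
    h=cv2.cvtColor(c["img"],cv2.COLOR_RGB2HSV)[v0:v1,u0:u1];m=(h[...,1]<85).astype(np.uint8)
    m=cv2.morphologyEx(m,cv2.MORPH_OPEN,np.ones((5,5)))
    cn=cv2.convexHull(max(cv2.findContours(m,0,1)[0],key=cv2.contourArea))[:,0]+[u0,v0]
    if n=="top": e=cv2.fitEllipse(cn);return [round(v,1) for v in e[0]+e[1]],onz(c,*e[0],.052).round(4)
    return cn.min(0),cn.max(0)
c0=pickle.load(open("c0.pkl","rb"))
for n in("top","scene"): print(n,*potfit(c0[n],n),"|",*potfit(cam(n),n))
E
sed -i 's/cs={n:cam(n) for n in("scene","wrist")}/cs={"scene":cam("scene"),"top":cam("top")}/; s/if n=="wrist": k\[262:\]=0/pass/' fitup.py; python3 fitup.py
```

```text
top [351.0, 230.8, 48.1, 48.8] [ 0.5177 -0.031   0.052 ] | [348.8, 230.8, 48.4, 49.0] [ 0.518  -0.0265  0.052 ]
scene [268 200] [313 249] | [269 198] [314 247]
[ 0.5128 -0.1737  0.0161 -0.0154] {'scene': 0.028, 'top': 0.033}
```

>>> carry_out(dp=[[-0.4,0.1,0],[-0.8,0.1,0],[-0.9,0.1,0],[-0.9,0.1,0],[-0.9,0.1,0],[-0.9,0.12,0],[-0.7,0,0],[-0.4,0,0]], turn=[0,0,0,0,0,0,0,0])

```text
clock: 33.65
ee_pos: [0.5185, -0.0279, 0.1324]
orientation: [[0.047, 0.999, 0.001], [0.999, -0.047, -0.001], [-0.001, 0.001, -1.0]]
contact_force: [0.3, 0.8, -2.1]
gripper_width: 0.268
grasp_force: 30.0
```

>>> carry_out(dp=[[-0.03,0,0],[0,0,0],[0,0,0.3],[0,0,0.3],[0,0,0.1],[0,0,0],[0,0,0],[0,0,0]], turn=[0,0,0,0,0,0,0,0])

```text
clock: 34.45
ee_pos: [0.519, -0.0266, 0.0977]
orientation: [[0.044, 0.999, 0.001], [0.999, -0.044, -0.0], [-0.0, 0.001, -1.0]]
contact_force: [0.3, 0.8, -1.0]
gripper_width: 0.268
grasp_force: 30.0
```

Run:
```python
from h import *
o=manip.get_obs();c=cam("wrist");print(o["ee_pos"],o["contact_force"],o["gripper_width"]);save(c,"w10")
plan([.518,-.027,.0722],8)
h=cv2.cvtColor(c["img"],cv2.COLOR_RGB2HSV)
p=o["ee_pos"]
print("lid front",proj(c,p+[0,.054,-.0125]),"pot front rim at y+.023",proj(c,[.518,-.0275+.05,.055]))
print([(r,*h[r,318:323].astype(int).mean(0).round().astype(int).tolist()) for r in range(110,170,3)])
```

```text
[ 0.51895838 -0.02664123  0.09765577] [ 0.26649892  0.83340008 -1.03653827] 0.2682000742153805
len 3.2009545528658547 mm/row; yaw end -2.5519391061422567
[[-0.0, -0.0, 0.06], [-0.0, -0.0, 0.06], [-0.0, -0.0, 0.06], [-0.0, -0.0, 0.06], [-0.0, -0.0, 0.06], [-0.0, -0.0, 0.06], [-0.0, -0.0, 0.06], [-0.0, -0.0, 0.06]]
lid front (np.float64(318.72883832896343), np.float64(145.87309839093746)) pot front rim at y+.023 (np.float64(318.2178794634996), np.float64(150.04829889919603))
[(110, 14, 142, 181), (113, 14, 141, 181), (116, 14, 141, 181), (119, 14, 141, 182), (122, 14, 142, 183), (125, 14, 141, 183), (128, 14, 141, 183), (131, 14, 141, 183), (134, 14, 141, 184), (137, 14, 141, 179), (140, 14, 135, 135), (143, 100, 11, 104), (146, 96, 10, 130), (149, 98, 12, 130), (152, 100, 10, 132), (155, 97, 11, 132), (158, 95, 11, 130), (161, 96, 11, 132), (164, 98, 11, 133), (167, 97, 10, 132)]
```

>>> carry_out(dp=[[0,0,0.08],[0,0,0.08],[0,0,0.08],[0,0,0.08],[0,0,0.08],[0,0,0.06],[0,0,0],[0,0,0]], turn=[0,0,0,0,0,0,0,0])

```text
clock: 35.3
ee_pos: [0.5185, -0.0268, 0.0741]
orientation: [[0.045, 0.999, -0.0], [0.999, -0.045, 0.0], [0.0, -0.0, -1.0]]
contact_force: [-0.6, -0.6, -2.8]
gripper_width: 0.269
grasp_force: 30.0
```

>>> carry_out(dp=[[0,0,0.02],[0,0,0.02],[0,0,0.02],[0,0,0],[0,0,0],[0,0,0],[0,0,0],[0,0,0]], turn=[0,0,0,0,0,0,0,0])

```text
clock: 36.1
ee_pos: [0.5187, -0.0268, 0.072]
orientation: [[0.045, 0.999, 0.0], [0.999, -0.045, -0.0], [-0.0, 0.0, -1.0]]
contact_force: [-3.7, 0.3, 5.5]
gripper_width: 0.267
grasp_force: 30.0
```

>>> carry_out(dp=[[0,0,0],[0,0,0],[0,0,0],[0,0,0],[0,0,0],[0,0,0],[0,0,0],[0,0,0]], turn=[0,0,0,0,0,0,0,0], gripper=60)

```text
clock: 36.9
ee_pos: [0.5185, -0.0268, 0.0711]
orientation: [[0.045, 0.999, -0.0], [0.999, -0.045, -0.0], [-0.0, -0.0, -1.0]]
contact_force: [-0.1, 0.2, -0.0]
gripper_width: 0.633
grasp_force: 0.0
```

>>> carry_out(dp=[[0,0,-0.2],[0,0,-0.5],[0,0,-0.6],[0,0,-0.6],[0,0,-0.5],[0.5,0,0],[0.8,0,0],[0.8,0,0]], turn=[0,0,0,0,0,0,0,0])

```text
clock: 37.7
ee_pos: [0.5235, 0.0789, 0.1927]
orientation: [[0.046, 0.999, 0.002], [0.999, -0.046, 0.0], [0.0, 0.002, -1.0]]
contact_force: [0.8, 0.6, 0.3]
gripper_width: 0.627
grasp_force: 0.0
```

>>> carry_out(dp=[[0.8,0,0],[0.8,0,0],[0.8,0,0],[0.6,0,0],[0.3,0,0],[0,0,0],[0,0,0],[0,0,0]], turn=[0,0,0,0,0,0,0,0])

```text
clock: 38.5
ee_pos: [0.5307, 0.2416, 0.1912]
orientation: [[0.046, 0.999, -0.0], [0.999, -0.046, -0.0], [-0.0, -0.0, -1.0]]
contact_force: [-0.3, -0.5, -0.4]
gripper_width: 0.629
grasp_force: 0.0
```

```bash
python3 fitup.py
python3 - <<'E'
from h import *
o=manip.get_obs();print(o["clock"],o["ee_pos"],o["contact_force"])
from scipy.optimize import minimize
cs={n:cam(n) for n in("top","scene")};A=np.linspace(0,2*np.pi,60)
for n,(u0,v0,u1,v1) in dict(top=(314,192,390,272),scene=(258,178,326,256)).items():
    c=cs[n];h=cv2.cvtColor(c["img"],cv2.COLOR_RGB2HSV)[v0:v1,u0:u1]
    m=((h[...,1]<70)&(h[...,2]>105)).astype(np.uint8);m=cv2.morphologyEx(m,cv2.MORPH_OPEN,np.ones((3,3)))
    cn=cv2.convexHull(max(cv2.findContours(m,0,1)[0],key=cv2.contourArea));e=cv2.fitEllipse(cn);ce=np.array(e[0])+[u0,v0]
    ring=np.array([proj(c,[.518+.054*np.cos(a),-.0275+.054*np.sin(a),.06]) for a in A],np.float32);f=cv2.fitEllipse(ring)
    print(n,"lid ellipse",ce.round(1),np.round(e[1]+(e[2],),1),"expected",np.round(f[0],1),np.round(f[1]+(f[2],),1),onz(c,*ce,.06).round(4))
E
```

```text
[ 0.5129 -0.1736  0.0107 -0.0196] {'scene': 0.034, 'top': 0.031}
38.6 [0.53071331 0.24170583 0.19121751] [ 0.13468321 -0.07535095  0.18050491]
top lid ellipse [348.8 229.6] [ 53.4  54.1 131.3] expected [349.5 230.7] [ 52.1  52.6 134.2] [ 0.5198 -0.0261  0.06  ]
scene lid ellipse [292.2 216.5] [44.1 50.7 83.1] expected [291.1 216.3] [43.  50.  83.9] [ 0.5211 -0.028   0.06  ]
```

```bash
python3 -c "
from workcell import manip
print(manip.hand_in())"
```

```text
the job is handed in; nothing more can be done
None
```

I handed the job in at 38.6 s: all eight balls are in the pot, the empty cup stands upright and let go on the bench, and the lid is on the pot, level and centred to about 3 mm in the last camera check. The hand-in returned no verdict, and I did not re-measure the spool, race and drawer.

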